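# Dispense the walnuts into the bowl

### The job

Push the white bowl along the worktop until it stands centred under the mouth of the nut dispenser, with the lid still shut. Then press the dispenser's lever down with the fingertips to raise the flap lid, keep it raised until all four walnuts have dropped into the bowl, and ease the lever back up so that the lid closes gently and does not slam. Pick nothing up, do not touch the lid or the walnuts, and leave the mug and the jars where they are.

Things in the scene. Friction and masses are not known exactly. Their poses are not given: they have to be found in the camera images.
- dispenser: fixed nut dispenser: clear hopper (52 mm wide, 158 mm deep, top 275 mm high) on a dark pedestal. Origin on the worktop below the middle of the hopper's front face; x points from the mouth back through the hopper (away from the robot), y left, z up. Mouth in the front face, 46 mm wide, 118 to 178 mm high, floor sloping to it. Foot from x = 60 to 175 mm, 130 mm wide; before it the worktop is clear
- drop_spot (a point): point on the worktop 60 mm in front of the mouth's face, on the dispenser's midline: the walnuts come down within about 45 mm of it; the bowl's centre belongs here
- lever (a joint): lever angle, rad: 0 up (rest), 0.27 fully down at its stop. A metal arm pivots on the hopper's left side, 105 mm behind the mouth and 228 mm high, and runs forward past the mouth to a rubber paddle 190 mm from the pivot. A spring lifts it back: about 3 N at the paddle at rest, 6 N fully down
- lever_pad (a point): centre of the top face of the lever's black rubber paddle (34 mm front to back, 40 mm across, 10 mm thick), 85 mm in front of the mouth's face and 238 mm high at rest; it goes down about 50 mm as the lever is pressed
- lid_angle (a joint): angle of the metal flap lid that covers the mouth, rad: 0 shut (hanging down), about 1.04 with the lever fully down; it swings outward and up, about four times as fast as the lever, through a pin-and-yoke link; about 0.7 or more lets the walnuts out. Let go of, it slams
- lid_edge (a point): middle of the lid's lower edge, 113 mm high when shut
- lid: the flap lid's plate (56 mm wide, 66 mm high, 4 mm thick), hinged along its upper edge 178 mm above the worktop; origin on the hinge line
- bowl: white round bowl standing loose on the worktop to the right of the dispenser, 170 mm across the rim, 62 mm high, narrower at the foot, wall 5 mm, 0.3 kg; origin at the centre of its underside, z up
- mug: white mug (83 mm across, 86 mm high) standing left of the dispenser; leave alone; origin at the centre of its underside
- honey_jar: jar with a golden content and grey lid (68 mm across, 90 mm high) standing farther back than the bowl; leave alone; origin at the centre of its underside
- jam_jar: jar with a red content and green lid (65 mm across, 94 mm high) standing farther back than the bowl; leave alone; origin at the centre of its underside
- walnut_1: walnut 1 of four in the hopper, about 38 mm across, 14 g; origin at its centre
- walnut_2: walnut 2 of four in the hopper, about 38 mm across, 14 g; origin at its centre
- walnut_3: walnut 3 of four in the hopper, about 38 mm across, 14 g; origin at its centre
- walnut_4: walnut 4 of four in the hopper, about 38 mm across, 14 g; origin at its centre

How it is judged:
By the outcome, as a careful person would: the job done as asked, in the order asked, and still so for the second after the job is handed in, with the robot touching nothing.
It also fails if it takes over 61 s, if anything falls off the work surface, if the arm or the gripper's body presses on something with over 40 N, if the wrist force passes 120 N, or if a joint passes its speed limit or range.

### The arm

A 7-joint arm with a two-finger parallel gripper is mounted at the origin on a cart in front of the work surface, level with it; the furniture and walls round the work are solid. World frame = base frame: x ahead of the robot, y to its left, z up, the work surface at z = 0. Lengths are in m, angles in rad, forces in N, time in s.
With the tool pointing down it reaches from about 0.4 to 0.85 m from the base axis. Payload 4.5 kg.
Tool frame: the origin (TCP) lies on the mounting face of the last link; the fingertips stand 173 mm ahead of it and the grasp point (between the pads) lies ahead of it (tcp_to_grasp is the z of the grasp point in the tool frame, in m); z points along the fingers, y is the line along which they close (so a half turn about z gives the same grasp; the last joint's range is limited). The gripper opens to 85 mm and grips with 20 to 120 N. Pads are 22 mm wide; open, the fingers measure 114 mm over their backs; the gripper's body (76 mm by 85 mm) begins 54 mm behind the grasp point. The pads swing forward as they close: fully open they stand 13 mm farther back than shut.
Start: joints at [-1.13, 0.689, -0.195, 1.565, 0.157, 0.902, -0.215], TCP at [0.247, 0.574, 0.405] pointing down, gripper open.
Joint ranges: [-3.01, 3.01], [-0.46, 2.08], [-1.47, 1.51], [0.13, 2.56], [-1, 4.14], [0.04, 2.09], [-2.66, 2.66]. Speed limits (rad/s): [2.57, 2.57, 3.14, 3.14, 3.14, 3.14, 3.14].

### API

Orientations are given as a unit quaternion [x, y, z, w].
In Python, from cell import * gives the robot as it stands. The module is installed in compiled form; this text tells all that it offers.
- The arm moves only by the tool drive_tool, never from a script. Its argument "deltas" is text: rows parted by semicolons, each of 5 numbers parted by spaces: the shift along the world's x, y, z in m, then the turn about the world's z in rad, then the gripper's target within -1 to 1 (fully open at 1, half-way at 0, shut at -1). In form: tx ty tz twist gripper; .... A call has 1 to 8 rows; each row shifts and turns the commanded pose from where the row before left it; what a row does not reach is not made up. A row lasts 1/10 s, in which the tool goes at most 50 mm and 8.59 degrees, less where a joint would pass 70% of its speed; a pose out of reach is approached as far as the arm can. A call is refused whole if a number of a shift passes 0.05 or a number of a turn 0.15, either way. A call with a gripper value outside its range is refused whole. The fingers move at their own pace and stop on an object; "squeeze" is the grip in N (left out, the last holds). Time passes only in rows, so rows that do not move let the fingers close. It gives the time, the measured TCP pose, the force, the opening and the grip force at its end, in the units of the state.
- get_obs(): the state, without advancing time (a new reading comes with each control period).
- get_image(name): name is "scene" or "top"; returns a dict with "frame" (384x512x3 uint8, red, green, blue), "intrinsics" (3x3 intrinsics, pixels), "k1" (the pictures are not rectified: a ray, as slopes to the right and down, at radius r is drawn at 1 + k1 r^2 times it, then the intrinsics apply), "rvec" (rotation vector, rad) and "tvec" (3), from world to camera coordinates, as OpenCV has them. Camera axes: x right, y down, z forward; pixel columns grow to the right and rows downward; lengths in m; the calibration is good to about 2 mm. A picture is of the moment at which its call begins. There is no depth.
- finish_job(): hands the job in; it is judged then, once.
The state is a dict: "time": time; "joint_positions": joint angles; "qvel": joint speeds; "effort": joint torques, N m; "tcp_pos": TCP position; "eef_rot": TCP orientation; "ft_force": force on the tool from outside, world axes, zero at the start; "torque": the same for the moment, N m; "gripper_width": finger opening in m; "grasp_force": force on a finger pad.
Only numpy, scipy, OpenCV 4.12 (cv2) and the standard library are available. Lean on these libraries where they do the work, as an engineer would, in place of code of your own. Each camera call takes 0.05 s, during which the arm holds its last target. There are 200 camera calls.

## Working session

There is one attempt and no reset: what is moved stays moved. The work goes in short steps, Python scripts to look and compute and a tool call to move; the robot and the scene stay as the last step left them, time stands still between calls to the robot, and variables do not carry over. Pictures are saved under pics/ and viewed, at most 12 in all, crops included, and the job is handed in when it is done.

Besides the shell and the picture viewer there is one more tool, called by a JSON object that holds its "name" and its "arguments". drive_tool: Moves the arm, as the interface text tells. Its arguments: {"type":"object","properties":{"deltas":{"type":"string"},"squeeze":{"type":"number"}},"required":["deltas"]}

```bash
mkdir -p pics; cat > h.py <<'E'
from cell import *
import numpy as np, cv2
def cam(n):
    d=get_image(n); d['R']=cv2.Rodrigues(np.array(d['rvec'],float))[0]; d['t']=np.array(d['tvec'],float).ravel(); d['K']=np.array(d['intrinsics'],float); return d
def save(d,f): cv2.imwrite('pics/'+f,d['frame'][:,:,::-1])
def ray(d,u,v):
    K=d['K'];D=np.array([d['k1'],0,0,0.]) 
    p=cv2.undistortPoints(np.array([[[u,v]]],float),K,D).ravel()
    r=d['R'].T@np.array([p[0],p[1],1.]); c=-d['R'].T@d['t']; return c,r/np.linalg.norm(r)
def onz(d,u,v,z):
    c,r=ray(d,u,v); return c+r*(z-c[2])/r[2]
def proj(d,P):
    return cv2.projectPoints(np.array(P,float).reshape(-1,1,3),np.array(d['rvec'],float),d['t'],d['K'],np.array([d['k1'],0,0,0.]))[0].reshape(-1,2)
def tri(d1,p1,d2,p2):
    a,r=ray(d1,*p1);b,s=ray(d2,*p2)
    k=np.linalg.lstsq(np.c_[r,-s],b-a,rcond=None)[0]; P,Q=a+k[0]*r,b+k[1]*s
    return (P+Q)/2,np.linalg.norm(P-Q)
E
python3 - <<'E'
from h import *
o=get_obs();print({k:np.round(v,3) if not isinstance(v,dict) else v for k,v in o.items()})
try: print(tcp_to_grasp)
except Exception as e: print(e)
for n in('scene','top'):
    d=cam(n);save(d,n+'0.png');print(n,-d['R'].T@d['t'])
E
```

```text
{'time': np.float64(0.0), 'joint_positions': array([-1.13 ,  0.69 , -0.195,  1.566,  0.157,  0.902, -0.215]), 'qvel': array([ 0.   ,  0.   , -0.   ,  0.   , -0.001, -0.002, -0.   ]), 'effort': array([ 0.0000e+00, -5.3961e+01, -1.2670e+00, -1.5854e+01,  9.0000e-03,
        9.0000e-03,  0.0000e+00]), 'tcp_pos': array([0.247, 0.574, 0.404]), 'eef_rot': array([ 0.202,  0.979, -0.001, -0.   ]), 'ft_force': array([-0.653, -0.516, -0.215]), 'torque': array([ 0.014,  0.019, -0.04 ]), 'grasp_force': np.float64(0.0), 'gripper_width': np.float64(0.086)}
0.1547
scene [-0.18405108 -0.72335242  0.90760969]
top [ 0.28480984 -0.015146    1.28194902]
```

View pics/scene0.png

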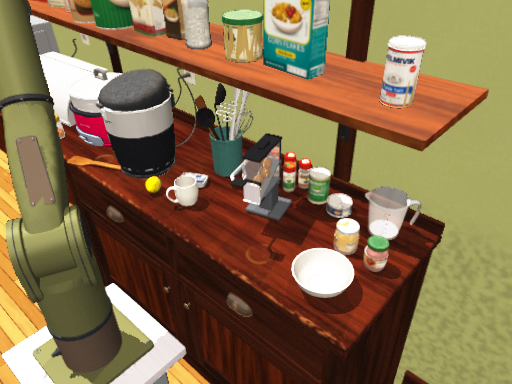

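View pics/top0.png

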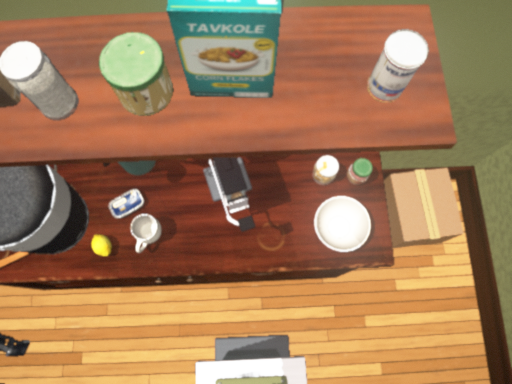

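The scene view shows the dispenser near (265,180), the bowl at (322,272) and the mug at (184,190). In the top view the bowl is at (343,223), the dispenser near (230,180) and the lever paddle near (246,223). Next I'll look closer at the dispenser and measure.

```bash
python3 - <<'E'
from h import *
t=cam('top');s=cam('scene')
a=cv2.resize(t['frame'][140:260,190:300],None,fx=5,fy=5,interpolation=cv2.INTER_CUBIC)[:,:,::-1]
b=cv2.resize(s['frame'][120:225,220:300],None,fx=5.7,fy=5.7,interpolation=cv2.INTER_CUBIC)[:,:,::-1]
cv2.imwrite('pics/t1.png',a);cv2.imwrite('pics/s1.png',b)
# bowl: white mask
f=t['frame'].astype(int);m=((f.min(2)>150)&(f.max(2)-f.min(2)<40)).astype(np.uint8)
for c in cv2.findContours(m,0,2)[0]:
    if cv2.contourArea(c)>300:
        (u,v),r=cv2.minEnclosingCircle(c)
        if 60<v or 1: print(round(u),round(v),round(r),cv2.contourArea(c),onz(t,u,v,.062).round(3))
for n,p,z in(('honey',(326,163),.09),('jam',(361,166),.094),('mug',(146,229),.086),('edge',(391,266),0),('edge2',(250,277),0)):print(n,onz(t,*p,z).round(3))
E
```

```text
250 374 56 2153.0 [ 0.119 -0.     0.062]
142 233 19 654.0 [0.524 0.305 0.062]
342 224 29 2442.0 [ 0.526 -0.292  0.062]
126 203 17 578.5 [0.62  0.358 0.062]
224 192 36 441.0 [0.639 0.06  0.062]
327 166 11 311.5 [ 0.71  -0.264  0.062]
31 76 21 394.0 [1.078 0.701 0.062]
20 59 22 1229.5 [1.146 0.751 0.062]
219 47 37 889.5 [1.158 0.064 0.062]
397 60 34 1814.5 [ 1.081 -0.541  0.062]
honey [ 0.71  -0.256  0.09 ]
jam [ 0.695 -0.361  0.094]
mug [0.53  0.288 0.086]
edge [ 0.398 -0.445  0.   ]
edge2 [ 0.386 -0.01   0.   ]
```

View pics/t1.png

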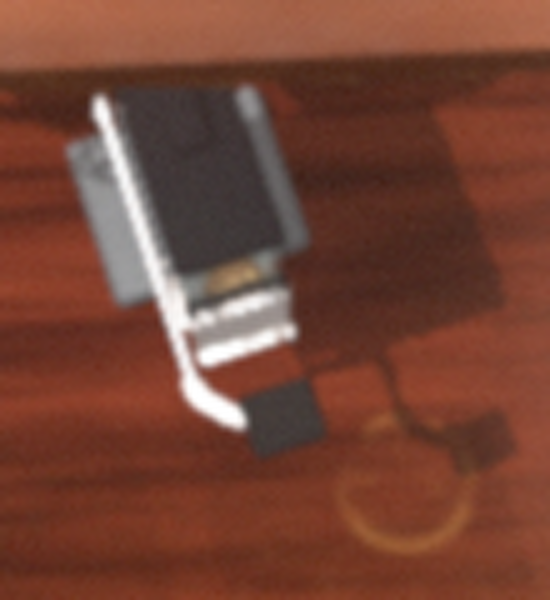

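View pics/s1.png

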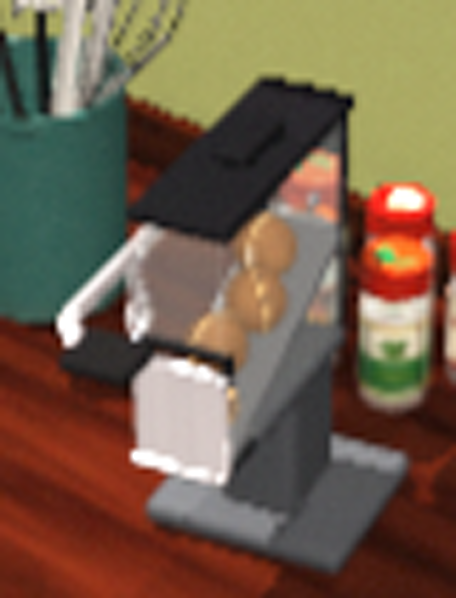

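The crops show the paddle centre at about (286,414) in the top crop, the lid's lower edge from (200,358) to (295,330), and the hopper top's corners. Four walnuts are visible and the lid is shut.

```bash
python3 - <<'E'
from h import *
t=cam('top');s=cam('scene')
T=lambda x,y:((x+.5)/5-.5+190,(y+.5)/5-.5+140)
S=lambda x,y:((x+.5)/5.7-.5+220,(y+.5)/5.7-.5+120)
f=t['frame'].astype(int)[205:240,235:260]
m=(f.max(2)<75)&(f.max(2)-f.min(2)<20);ys,xs=np.nonzero(m);print('pad',m.sum(),xs.mean()+235,ys.mean()+205,onz(t,xs.mean()+235,ys.mean()+205,.238).round(4))
for n,p,z in(('padTL',(245,390),.238),('padTR',(310,375),.238),('padBR',(328,435),.238),('padBL',(262,455),.238),
 ('lidL',(200,358),.113),('lidR',(295,330),.113),('hopTL',(110,90),.275),('hopTR',(240,88),.275),('hopBR',(285,245),.275),('hopBL',(175,275),.275),('footBL',(115,305),.012),('footTL',(65,150),.012),('footBR',(310,245),.012),('armback',(100,100),.228),('armfront',(190,390),.24)):
    print(n,onz(t,*T(*p),z).round(3))
print('lid tri',*[tri(t,T(*a),s,S(*b)) for a,b in(((200,358),(135,460)),((295,330),(225,482)))])
# bowl ellipse in top
f=t['frame'].astype(int);m=((f.min(2)>150)&(f.max(2)-f.min(2)<40)).astype(np.uint8);m[:190]=0;m[:,:300]=0
c=max(cv2.findContours(m,0,2)[0],key=cv2.contourArea);(u,v),ax,_=cv2.fitEllipse(c);print(u,v,ax,onz(t,u,v,.062))
for q in (0,90,180,270):print(onz(t,u+ax[0]/2*np.cos(np.radians(q)),v+ax[0]/2*np.sin(np.radians(q)),.062).round(3))
E
```

```text
pad 145 246.11724137931034 223.31034482758622 [ 0.503  -0.0064  0.238 ]
padTL [0.519 0.012 0.238]
padTR [ 0.525 -0.021  0.238]
padBR [ 0.493 -0.029  0.238]
padBL [0.485 0.005 0.238]
lidL [0.567 0.041 0.113]
lidR [ 0.581 -0.015  0.113]
hopTL [0.672 0.076 0.275]
hopTR [0.67  0.008 0.275]
hopBR [ 0.585 -0.011  0.275]
hopBL [0.571 0.044 0.275]
footBL [0.628 0.098 0.012]
footTL [0.733 0.129 0.012]
footBR [ 0.662 -0.026  0.012]
armback [0.684 0.085 0.228]
armfront [0.52 0.04 0.24]
lid tri (array([0.56819649, 0.04097455, 0.10823977]), np.float64(0.0004607175679904863)) (array([ 0.58121115, -0.01474691,  0.11323918]), np.float64(0.0003967490010357306))
342.15069580078125 223.4429168701172 (54.43967056274414, 57.32456588745117) [ 0.52636521 -0.29280544  0.062     ]
[ 0.523 -0.375  0.062]
[ 0.445 -0.285  0.062]
[ 0.53  -0.211  0.062]
[ 0.611 -0.301  0.062]
```

{"name": "drive_tool", "arguments": {"deltas": "0.018 -0.044 0.005 -0.14 0; 0.018 -0.044 0.005 -0.14 0; 0.018 -0.044 0.005 -0.14 0; 0.018 -0.044 0.005 -0.14 0; 0.018 -0.044 0.005 -0.14 0; 0.018 -0.044 0.005 -0.14 0; 0.018 -0.044 0.005 -0.14 0; 0.018 -0.044 0.005 -0.14 0"}}

```text
time: 1.1
tcp_pos: [0.3917, 0.2202, 0.4452]
eef_rot: [0.693, 0.721, 0.0, 0.0]
ft_force: [1.6, 0.4, 0.3]
gripper_width: 0.0425
grasp_force: 0.0
```

```bash
python3 - <<'E'
from h import *
t=cam('top');s=cam('scene')
print(tri(t,(455,147),s,(488,95)))
o=get_obs();print(o['time'],o['tcp_pos'],o['eef_rot'],o['joint_positions'].round(2) if hasattr(o['joint_positions'],'round') else 0)
E
```

```text
(array([ 0.60812877, -0.48562649,  0.55438244]), np.float64(0.13808178674088745))
1.2 [0.39345506 0.21569166 0.44555079] [ 6.96500786e-01  7.17553199e-01 -3.89366220e-04  1.97743819e-03] [-0.68  0.4   0.11  2.03 -0.06  0.71 -0.51]
```

{"name": "drive_tool", "arguments": {"deltas": "0.002 -0.045 0 -0.04 0; 0.002 -0.045 0 0 0; 0.002 -0.045 0 0 0; 0.002 -0.045 0 0 0; 0.002 -0.045 0 0 0; 0.002 -0.045 0 0 0; 0.002 -0.045 0 0 0; 0.002 -0.045 0 0 0"}}

```text
time: 2.0
tcp_pos: [0.4074, -0.1393, 0.4449]
eef_rot: [0.705, 0.709, 0.0, 0.0]
ft_force: [1.1, -0.2, -0.7]
gripper_width: 0.0426
grasp_force: 0.0
```

{"name": "drive_tool", "arguments": {"deltas": "0.010 -0.045 0 0 0; 0.010 -0.045 0 0 0; 0.010 -0.045 0 0 0; 0.010 -0.045 0 0 0; 0.010 -0.045 0 0 0; 0.010 -0.04 0 0 0; 0.02 -0.01 0 0 0; 0 0 0 0 0"}}

```text
time: 2.8
tcp_pos: [0.4892, -0.4141, 0.444]
eef_rot: [0.706, 0.709, 0.001, 0.001]
ft_force: [0.9, 0.9, -0.5]
gripper_width: 0.0431
grasp_force: 0.0
```

{"name": "drive_tool", "arguments": {"deltas": "0.018 -0.009 -0.04 0 0; 0.018 0 -0.04 0 0; 0 0 -0.04 0 0; 0 0 -0.04 0 0; 0 0 -0.04 0 0; 0 0 -0.04 0 0; 0 0 0 0 0"}}

```text
time: 3.5
tcp_pos: [0.5213, -0.4184, 0.1991]
eef_rot: [0.705, 0.709, -0.0, -0.007]
ft_force: [-1.1, 0.3, -0.9]
gripper_width: 0.0422
grasp_force: 0.0
```

```bash
python3 - <<'E'
from h import *
t=cam('top');s=cam('scene');cv2.imwrite('pics/c2.png',cv2.resize(np.hstack([s['frame'][120:340,200:460],t['frame'][120:340,200:460]]),None,fx=1.5,fy=1.5)[:,:,::-1])
print(get_obs()['tcp_pos'])
E
```

```text
[ 0.523452   -0.42115107  0.20511146]
```

View pics/c2.png

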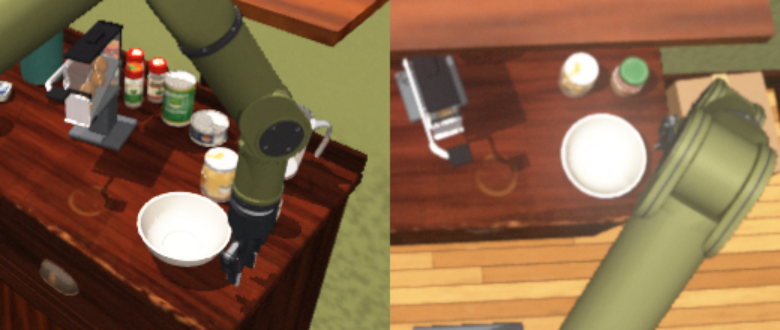

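The fingers stand to the right of the bowl, clear of it. I'll raise them slightly so the wrist clears the paddle, then push.

{"name": "drive_tool", "arguments": {"deltas": "0.002 0.005 0.01 0 0; 0 0.01 0.002 0 0; 0 0.01 0 0 0; 0 0.012 0 0 0; 0 0.015 0 0 0; 0 0.015 0 0 0; 0 0.015 0 0 0; 0 0.015 0 0 0"}}

```text
time: 4.4
tcp_pos: [0.5252, -0.3241, 0.217]
eef_rot: [0.706, 0.708, -0.0, 0.001]
ft_force: [-0.1, -4.5, 3.6]
gripper_width: 0.043
grasp_force: 2.4
```

{"name": "drive_tool", "arguments": {"deltas": "0 0.015 0 0 0; 0 0.015 0 0 0; 0 0.015 0 0 0; 0 0.015 0 0 0; 0 0.015 0 0 0; 0 0.015 0 0 0; 0 0.01 0 0 0; 0 0.005 0 0 0"}}

```text
time: 5.2
tcp_pos: [0.5253, -0.218, 0.2164]
eef_rot: [0.705, 0.709, 0.0, -0.001]
ft_force: [-0.6, -4.8, 3.0]
gripper_width: 0.0427
grasp_force: 2.0
```

```bash
cat > b.py <<'E'
from h import *
import sys
t=cam('top');s=cam('scene');cv2.imwrite('pics/%s.png'%sys.argv[1],cv2.resize(np.hstack([s['frame'][120:340,200:460],t['frame'][120:340,160:420]]),None,fx=1.5,fy=1.5)[:,:,::-1])
o=get_obs();print(o['time'],o['tcp_pos'],o['ft_force'])
f=s['frame'].astype(int);m=((f.min(2)>140)&(f.max(2)-f.min(2)<50)).astype(np.uint8)
for c in cv2.findContours(m,0,2)[0]:
    if cv2.contourArea(c)>700:
        h=cv2.convexHull(c); e=cv2.fitEllipse(h);print('scene',e,onz(s,*e[0],.062).round(3))
f=t['frame'].astype(int);m=((f.min(2)>150)&(f.max(2)-f.min(2)<40)).astype(np.uint8);m[:190]=0;m[300:]=0
for c in cv2.findContours(m,0,2)[0]:
    if cv2.contourArea(c)>700:
        h=cv2.convexHull(c); e=cv2.fitEllipse(h);print('top',e,onz(t,*e[0],.062).round(3))
E
python3 b.py c3
```

```text
5.3 [ 0.52523164 -0.21818653  0.21630555] [-0.24901088 -0.06248903  0.20704239]
scene ((36.72372055053711, 356.8111877441406), (59.3616943359375, 66.56674194335938), 88.1402359008789) [-0.104  0.029  0.062]
scene ((110.4964599609375, 333.9715270996094), (91.73114013671875, 151.0496826171875), 113.50894165039062) [ 0.034 -0.042  0.062]
scene ((271.1453552246094, 244.0454559326172), (42.138614654541016, 48.72223663330078), 97.82616424560547) [ 0.511 -0.125  0.062]
scene ((388.9701843261719, 212.4409942626953), (48.62370681762695, 65.06501007080078), 94.06407165527344) [ 0.87  -0.311  0.062]
scene ((187.86239624023438, 188.22218322753906), (30.5750789642334, 44.14525604248047), 66.37400817871094) [0.536 0.28  0.062]
scene ((76.18745422363281, 94.11181640625), (79.03492736816406, 131.31036376953125), 106.16896057128906) [0.706 1.341 0.062]
scene ((402.3846740722656, 65.21119689941406), (39.86852264404297, 48.178321838378906), 26.9621639251709) [2.149 0.293 0.062]
scene ((193.74896240234375, 10.06385612487793), (24.39739418029785, 71.00310516357422), 1.5853447914123535) [2.272 2.256 0.062]
top ((279.2065734863281, 225.34152221679688), (39.72834014892578, 58.289520263671875), 11.833370208740234) [ 0.529 -0.103  0.062]
```

View pics/c3.png

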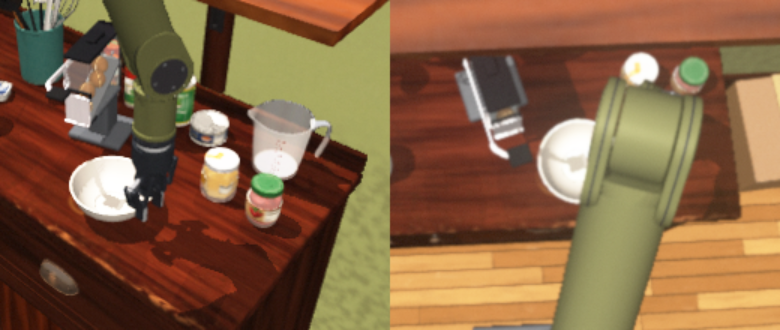

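The bowl is moving straight with the fingers cradling it at crop (110,190), and the wrist barrel stays above the hopper's height. I'll continue the push.

{"name": "drive_tool", "arguments": {"deltas": "0 0.012 0 0 0; 0 0.015 0 0 0; 0 0.015 0 0 0; 0 0.015 0 0 0; 0 0.015 0 0 0; 0 0.015 0 0 0; 0 0.012 0 0 0; 0 0.006 0 0 0"}}

```text
time: 6.1
tcp_pos: [0.5253, -0.113, 0.2167]
eef_rot: [0.705, 0.709, 0.0, -0.0]
ft_force: [0.9, -3.3, 1.1]
gripper_width: 0.0429
grasp_force: 1.2
```

```bash
python3 b.py c4|grep -v "[0-9], 0.062\|0.87\|2\.[0-9]* " 
```

```text
6.2 [ 0.52533963 -0.11334703  0.21662324] [-0.57734138 -0.03675353  0.23713417]
scene ((110.42301940917969, 333.947509765625), (91.68951416015625, 151.2450408935547), 113.56854248046875) [ 0.034 -0.042  0.062]
scene ((243.2489013671875, 216.04017639160156), (46.35422134399414, 69.60741424560547), 179.5447540283203) [0.551 0.027 0.062]
scene ((188.03883361816406, 188.22442626953125), (30.62603187561035, 44.435752868652344), 67.771728515625) [0.536 0.279 0.062]
scene ((72.68094635009766, 91.71531677246094), (78.0019760131836, 122.458740234375), 102.01959228515625) [0.71  1.383 0.062]
```

View pics/c4.png

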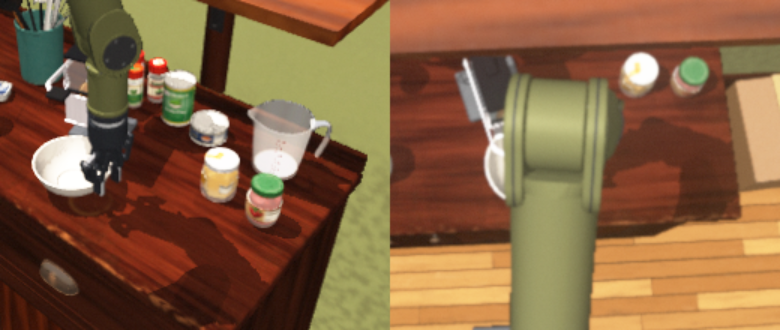

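{"name": "drive_tool", "arguments": {"deltas": "0 0.006 0 0 0; 0 0.006 0 0 0; 0 0.004 0 0 0; 0 0.002 0 0 0; 0 0 0 0 0; 0 -0.02 0 0 0; 0 -0.04 0 0 0; 0 -0.05 0 0 0"}}

```text
time: 7.0
tcp_pos: [0.526, -0.205, 0.2165]
eef_rot: [0.704, 0.71, 0.001, -0.001]
ft_force: [1.4, -1.1, -0.2]
gripper_width: 0.0429
grasp_force: 0.0
```

{"name": "drive_tool", "arguments": {"deltas": "0 -0.05 0 0 -1; 0 -0.05 0.0 0 -1; 0 -0.02 0.03 0 -1; 0 0 0.04 0 -1; 0 0 0 0 -1"}}

```text
time: 7.5
tcp_pos: [0.5266, -0.329, 0.2913]
eef_rot: [0.706, 0.708, 0.001, 0.004]
ft_force: [1.8, 0.7, -0.3]
gripper_width: -0.0
grasp_force: 0.0
```

```bash
cat > bc.py <<'E'
from h import *
t=cam('top');s=cam('scene')
f=t['frame'].astype(int);m=((f.min(2)>150)&(f.max(2)-f.min(2)<40)).astype(np.uint8);m[:195]=0;m[255:]=0;m[:,:200]=0
c=max(cv2.findContours(m,0,2)[0],key=cv2.contourArea);(u,v),r=cv2.minEnclosingCircle(c);e=cv2.fitEllipse(cv2.convexHull(c));print(u,v,r,e)
print(onz(t,u,v,.062).round(4),onz(t,*e[0],.062).round(4), get_obs()['tcp_pos'],get_obs()['time'])
cv2.imwrite('pics/c5.png',cv2.resize(np.hstack([s['frame'][120:270,200:360],t['frame'][130:280,180:340]]),None,fx=2.5,fy=2.5)[:,:,::-1])
E
python3 bc.py
```

```text
239.89999389648438 221.89999389648438 37.342041015625 ((240.68856811523438, 223.94842529296875), (56.47593307495117, 74.23249816894531), 126.65384674072266)
[0.5449 0.0135 0.062 ] [0.5386 0.0113 0.062 ] [ 0.52558815 -0.32648274  0.28744978] 7.6
```

View pics/c5.png

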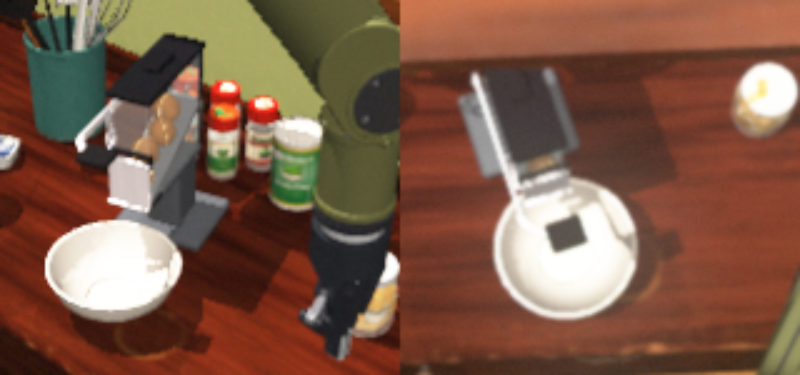

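```bash
python3 - <<'E'
from h import *
t=cam('top');s=cam('scene')
def rim(d,box):
    f=d['frame'].astype(int);m=((f.min(2)>135)&(f.max(2)-f.min(2)<50)).astype(np.uint8);x0,x1,y0,y1=box
    k=np.zeros_like(m);k[y0:y1,x0:x1]=m[y0:y1,x0:x1]
    c=cv2.convexHull(max(cv2.findContours(k,0,1)[0],key=cv2.contourArea))[:,0,:].astype(float);return c
from scipy.optimize import least_squares
for d,box,sel in((t,(205,280,222,275),lambda c:c[c[:,1]>225]),(s,(212,280,205,252),lambda c:c[c[:,1]<233])):
    c=sel(rim(d,box));P=np.array([onz(d,*p,.062)[:2] for p in c])
    # c row extents
    r=least_squares(lambda q:np.hypot(P[:,0]-q[0],P[:,1]-q[1])-.085,[.52,0],loss='soft_l1',f_scale=.002)
    print(len(c),c.min(0),c.max(0),r.x.round(4),np.abs(r.fun).max().round(4))
E
```

```text
17 [217. 226.] [274. 257.] [ 0.523  -0.0031] 0.0011
14 [218. 205.] [272. 232.] [ 0.5308 -0.0027] 0.0149
```

```bash
python3 - <<'E'
from h import *
t=cam('top');s=cam('scene')
for b in ((424,120),(424,137)):print(tri(t,(454,147),s,b))
for z in(.45,.5,.55,.6,.65):print(z,onz(t,245,155,z).round(3),onz(t,454,147,z).round(3))
print(get_obs()['joint_positions'].round(2),get_obs()['tcp_pos'])
E
```

```text
(array([ 0.58810208, -0.44068074,  0.52380423]), np.float64(0.02567635986263363))
(array([ 0.59596843, -0.4518598 ,  0.49061229]), np.float64(0.011494279033015647))
0.45 [ 0.607 -0.012  0.45 ] [ 0.608 -0.469  0.45 ]
0.5 [ 0.588 -0.012  0.5  ] [ 0.588 -0.441  0.5  ]
0.55 [ 0.569 -0.012  0.55 ] [ 0.569 -0.414  0.55 ]
0.6 [ 0.549 -0.012  0.6  ] [ 0.549 -0.387  0.6  ]
0.65 [ 0.53  -0.012  0.65 ] [ 0.53 -0.36  0.65]
[ 0.42  0.84  0.11  1.69 -0.14  0.62  0.61] [ 0.52505318 -0.32597141  0.28541551]
```

{"name": "drive_tool", "arguments": {"deltas": "-0.01 0 0.04 0 -1; -0.01 0 0.04 0 -1; -0.008 0.02 0.04 0 -1; 0 0.04 0.025 0 -1; 0 0.04 0 0 -1; 0 0.04 0 0 -1; 0 0.04 0 0 -1; 0 0.04 0 0 -1"}}

```text
time: 8.6
tcp_pos: [0.4969, -0.105, 0.431]
eef_rot: [0.706, 0.709, -0.0, -0.001]
ft_force: [-0.1, 0.6, -0.3]
gripper_width: -0.0001
grasp_force: 0.0
```

{"name": "drive_tool", "arguments": {"deltas": "0 0.04 0 0 -1; 0 0.03 0 0 -1; 0 0.02 0 0 -1; 0 0.008 0 0 -1; 0 0 0 0 -1; 0 0 0 0 -1"}}

```text
time: 9.2
tcp_pos: [0.4972, -0.0102, 0.4315]
eef_rot: [0.706, 0.708, -0.001, 0.0]
ft_force: [-0.3, -0.6, 0.5]
gripper_width: -0.0001
grasp_force: 0.0
```

```bash
python3 - <<'E'
from h import *
t=cam('top');s=cam('scene');o=get_obs();print(o['tcp_pos'],o['ft_force'],o['eef_rot'])
cv2.imwrite('pics/c6.png',cv2.resize(np.hstack([s['frame'][100:260,190:350],t['frame'][100:260,180:340]]),None,fx=2.5,fy=2.5)[:,:,::-1])
E
```

```text
[ 0.49721763 -0.01060056  0.43161723] [ 0.66266291 -0.30498504 -0.17570952] [ 7.06628109e-01  7.07584969e-01 -3.96573456e-04  2.62810234e-04]
```

View pics/c6.png

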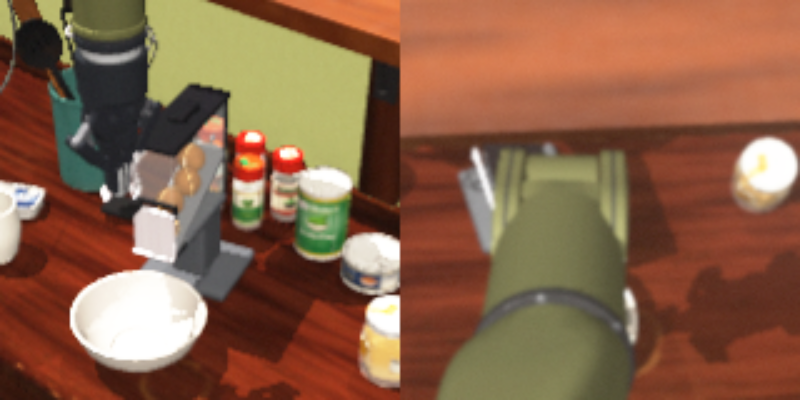

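{"name": "drive_tool", "arguments": {"deltas": "0.002 0.003 -0.006 0 -1; 0 0 -0.006 0 -1; 0 0 -0.005 0 -1; 0 0 -0.004 0 -1; 0 0 -0.004 0 -1; 0 0 -0.005 0 -1"}}

```text
time: 9.9
tcp_pos: [0.4989, -0.0062, 0.4014]
eef_rot: [0.706, 0.708, -0.0, -0.0]
ft_force: [-2.7, -1.4, 2.7]
gripper_width: -0.0
grasp_force: 1.5
```

{"name": "drive_tool", "arguments": {"deltas": "0 0 -0.006 0 -1; 0 0 -0.006 0 -1; 0 0 -0.006 0 -1; 0 0 -0.006 0 -1; 0 0 -0.006 0 -1; 0 0 -0.004 0 -1; 0 0 -0.002 0 -1; 0 0 0 0 -1"}}

```text
time: 10.7
tcp_pos: [0.4999, -0.0058, 0.3658]
eef_rot: [0.706, 0.709, 0.001, 0.001]
ft_force: [2.6, 0.0, 5.9]
gripper_width: 0.0002
grasp_force: 2.3
```

{"name": "drive_tool", "arguments": {"deltas": "0 0 0 0 -1; 0 0 0 0 -1; 0 0 0 0 -1; 0 0 0 0 -1; 0 0 0 0 -1; 0 0 0 0 -1; 0 0 0 0 -1; 0 0 0 0 -1"}}

```text
time: 11.5
tcp_pos: [0.4997, -0.0059, 0.3661]
eef_rot: [0.706, 0.709, 0.001, 0.001]
ft_force: [1.6, -1.0, 4.8]
gripper_width: -0.0002
grasp_force: 2.3
```

```bash
python3 - <<'E'
from h import *
t=cam('top');s=cam('scene');o=get_obs();print(o['time'],o['tcp_pos'],o['ft_force'],o['eef_rot'])
cv2.imwrite('pics/c7.png',cv2.resize(s['frame'][130:270,190:330],None,fx=4,fy=4,interpolation=2)[:,:,::-1])
E
```

```text
11.6 [ 0.49976604 -0.00588735  0.36614791] [2.12351671 0.40711416 5.4212641 ] [7.05661042e-01 7.08548856e-01 7.81680436e-04 6.33443732e-04]
```

View pics/c7.png

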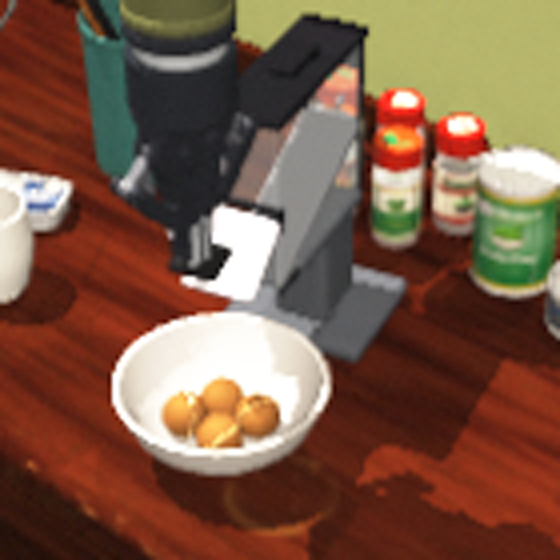

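All four walnuts lie in the bowl near crop (220,415) and the lid is raised. I'll ease the lever up slowly.

{"name": "drive_tool", "arguments": {"deltas": "0 0 0.002 0 -1; 0 0 0.002 0 -1; 0 0 0.002 0 -1; 0 0 0.002 0 -1; 0 0 0.002 0 -1; 0 0 0.002 0 -1; 0 0 0.002 0 -1; 0 0 0.002 0 -1"}}

```text
time: 12.4
tcp_pos: [0.4986, -0.0062, 0.3816]
eef_rot: [0.706, 0.708, -0.001, -0.001]
ft_force: [-1.5, -1.0, 3.4]
gripper_width: 0.0001
grasp_force: 2.0
```

{"name": "drive_tool", "arguments": {"deltas": "0 0 0.0015 0 -1; 0 0 0.0015 0 -1; 0 0 0.0015 0 -1; 0 0 0.0015 0 -1; 0 0 0.0015 0 -1; 0 0 0.0015 0 -1; 0 0 0.0015 0 -1; 0 0 0.0015 0 -1"}}

```text
time: 13.2
tcp_pos: [0.4993, -0.0058, 0.3938]
eef_rot: [0.706, 0.709, 0.0, -0.0]
ft_force: [-2.5, -0.6, 3.6]
gripper_width: -0.0002
grasp_force: 1.7
```

{"name": "drive_tool", "arguments": {"deltas": "0 0 0.001 0 -1; 0 0 0.001 0 -1; 0 0 0.001 0 -1; 0 0 0.001 0 -1; 0 0 0.001 0 -1; 0 0 0.001 0 -1; 0 0 0.001 0 -1; 0 0 0.001 0 -1"}}

```text
time: 14.0
tcp_pos: [0.4993, -0.0059, 0.4018]
eef_rot: [0.706, 0.709, 0.0, 0.0]
ft_force: [-1.9, 0.9, 2.9]
gripper_width: -0.0
grasp_force: 1.4
```

{"name": "drive_tool", "arguments": {"deltas": "0 0 0.001 0 -1; 0 0 0.001 0 -1; 0 0 0.001 0 -1; 0 0 0.001 0 -1; 0 0 0.001 0 -1; 0 0 0.001 0 -1; 0 0 0.001 0 -1; 0 0 0.001 0 -1"}}

```text
time: 14.8
tcp_pos: [0.4994, -0.0058, 0.4098]
eef_rot: [0.706, 0.709, 0.0, 0.0]
ft_force: [-1.3, 0.8, 3.1]
gripper_width: 0.0
grasp_force: 1.1
```

{"name": "drive_tool", "arguments": {"deltas": "0 0 0.001 0 -1; 0 0 0.001 0 -1; 0 0 0.001 0 -1; 0 0 0.001 0 -1; 0 0 0.001 0 -1; 0 0 0.001 0 -1; 0 0 0.001 0 -1; 0 0 0.001 0 -1"}}

```text
time: 15.6
tcp_pos: [0.4993, -0.006, 0.4178]
eef_rot: [0.706, 0.709, 0.0, 0.0]
ft_force: [-0.3, -0.3, -0.0]
gripper_width: 0.0003
grasp_force: 0.0
```

Contact is lost, so the lever is at rest. I'll retreat sideways, clear of the scene.

{"name": "drive_tool", "arguments": {"deltas": "0 0 0.005 0 -1; 0 0 0.015 0 -1; -0.01 -0.03 0.005 0 -1; -0.01 -0.04 0 0 -1; -0.01 -0.04 0 0 -1; 0 -0.045 0 0 -1; 0 -0.045 0 0 -1; 0 -0.045 0 0 -1"}}

```text
time: 16.4
tcp_pos: [0.469, -0.2527, 0.4432]
eef_rot: [0.706, 0.709, 0.0, 0.0]
ft_force: [1.3, 0.6, -1.0]
gripper_width: -0.0001
grasp_force: 0.0
```

{"name": "drive_tool", "arguments": {"deltas": "0 -0.04 0 0 -1; 0 -0.03 0 0 -1; 0 -0.02 0 0 -1; 0 0 0 0 -1; 0 0 0 0 -1"}}

```text
time: 16.9
tcp_pos: [0.4692, -0.3407, 0.4427]
eef_rot: [0.706, 0.708, 0.0, -0.0]
ft_force: [0.7, 0.9, -0.3]
gripper_width: 0.0001
grasp_force: 0.0
```

```bash
python3 - <<'E'
from h import *
t=cam('top');s=cam('scene');o=get_obs();print(o['time'],o['tcp_pos'],o['ft_force'])
cv2.imwrite('pics/c8.png',cv2.resize(np.hstack([s['frame'][120:280,170:330],t['frame'][120:280,180:340]]),None,fx=2.5,fy=2.5,interpolation=2)[:,:,::-1])
E
```

```text
17.0 [ 0.46968137 -0.33950005  0.44272818] [-0.38236544  0.36351966  0.1784068 ]
```

View pics/c8.png

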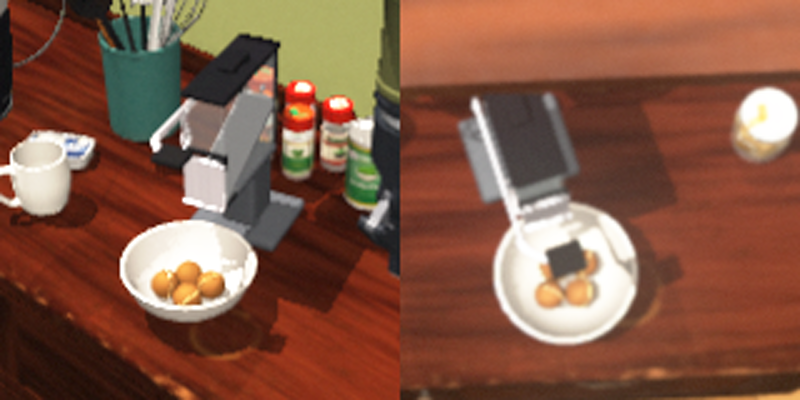

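The lid is shut, the lever is up, all four walnuts are in the bowl under the mouth, and the arm is clear of everything.

```bash
python3 -c "from cell import *;print(finish_job())"
```

```text
the job is handed in; nothing more can be done
None
```

The job is handed in at about 17 s: the bowl stands under the mouth, within about 4 mm of the drop spot by my measurement, all four walnuts are in it, and the lid was eased shut; I did not get a verdict back.

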